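# Slide the carrier home in the incubation chamber and shut the lid

## Task

Load the slide incubation chamber: with a fingertip push the carrier of glass slides by its upright end tab along the rails into the chamber until you feel it drop into the locating notches and it sits level there, and then tip the raised lid over so that it falls fully shut over the slides. Push slowly, so that the carrier is not rammed against the ends of the notches. Only push and never lift the carrier off its rails, and leave the other things on the shelf where they are.

Things in the scene. Friction and masses are not known exactly. Their poses are not given: they have to be found in the camera images.
- chamber: Slide incubation chamber, a fixed grey plastic trough 283 mm long and 128 wide. Origin on the shelf under the middle of the chamber's entrance; x points along the rails into the chamber (roughly to the robot's left), z up. Open loading apron from x = -125 to 0 with side fences 48 mm high; chamber from x = 0 to 158, walls 62 mm high, inner face of the end wall at x = 152.
- chamber_home (a point): Point of the chamber where the carrier's origin lies once dropped (x = 72, y = 0, z = 35 mm in the chamber's frame). The two rails, tops 40 mm up, at y = 32 to 58 mm either side, run along apron and chamber; between them it is open down to 18 mm. Notches 5 mm deep and 14 mm long: outer halves of the rails at x = 120 for the front feet, inner halves at x = 24 for the rear feet.
- slide_carrier: Loose steel carrier board with three glass slides, 124 mm long (its x), 112 wide, about 0.55 kg, on four feet 10 mm long. Origin at its middle, level with the soles (40 mm up on the rails, 35 dropped); x points towards the chamber. Side guides leave 2 mm play, notches 2 mm either way. Starts 55 to 110 mm short of the notches; pushing takes 2 to 6 N, and once dropped the notch ends stop it firmly.
- carrier_tab (a point): Middle of the outer face of the carrier's upright end tab, the face to push on. The tab is at the carrier's end away from the chamber, 64 mm wide, 5 mm thick, from 11 to 30 mm above the soles of the feet; this point lies 62 mm behind the carrier's origin and 19 mm above the soles.
- lid (a joint): Angle of the chamber's white lid in rad: 0 shut, growing as it opens to its stop at 1.95; it starts near that, leaning back past upright. The hinge lies across the chamber's far end (x = 158 mm in the chamber's frame, 62 mm above the shelf). Slightly damped: a push of 1 N at the edge moves it, and pushed forward past about 1.3 it falls shut by itself in about 2 s. It weighs 0.18 kg.
- lid_edge (a point): Middle of the lid's free edge, the end of its finger lip, 170 mm from the hinge. The lid is 128 mm wide, a 3 mm plate with a 14 mm skirt; the lip is 50 mm wide, 12 long, 4 thick, in line with the plate. While the lid is up this is its highest point, about 220 mm above the shelf, and the smooth outer surface of the lid faces away from the apron.
- petri_dish: Petri dish 62 mm across, 15 mm high, origin under its middle; to be left alone.
- forceps: Steel forceps, 134 mm long (its y), 10 mm high, lying on the shelf, origin under its middle; to be left alone.
- coverglass_box: Small white box 28 x 28 x 18 mm behind the chamber, origin under its middle; to be left alone.
- oil_dropper: Brown dropper bottle 26 mm across, 86 mm high, behind the chamber, origin under its middle; to be left alone.
- slide_box: Grey slide box 89 x 98 x 34 mm, shut, origin under its middle; to be left alone.
- tape_roll: Roll of tape lying flat, 96 mm across, 25 mm high, origin under its middle; to be left alone.

How it is judged:
On the way, in this order (a step that is already met when the one before it is completed fails the run):
1. the carrier has dropped into the locating notches while the lid is still up (z of slide_carrier in the frame of chamber between 0.033 and 0.0372 m and x of slide_carrier in the frame of chamber between 0.067 and 0.077 m and angle between slide_carrier's own z axis and vertical below 0.03 rad and value of joint lid above 1 rad), for 0.2 s.
2. the lid is shut (value of joint lid below 0.04 rad), for 0.2 s.
At the end, for the whole second after the job is handed in: The carrier lies at rest in the notches: its origin within 5 mm of x = 72 mm and between 33 and 37.2 mm up in the chamber's frame, level within 0.03 rad; the lid is shut to within 0.04 rad (z of slide_carrier in the frame of chamber between 0.033 and 0.0372 m and x of slide_carrier in the frame of chamber between 0.067 and 0.077 m and angle between slide_carrier's own z axis and vertical below 0.03 rad and value of joint lid below 0.04 rad and linear speed of slide_carrier below 0.02 m/s); the robot touches nothing.
It fails at once if the carrier is lifted more than 8 mm off its rails (z of slide_carrier in the frame of chamber above 0.048 m).
It fails at once if the carrier is tipped up (more than 0.2 rad) (angle between slide_carrier's own z axis and vertical above 0.2 rad).
It fails at once if the carrier is rammed (pressed with more than 80 N) (contact force between the fingers and slide_carrier above 80 N).
It fails at once if another thing on the shelf is moved by more than 20 mm (distance of any of petri_dish, forceps, coverglass_box, oil_dropper, slide_box, tape_roll from where it was at the start of the episode above 0.02 m).
It also fails if it takes over 54 s, if anything falls off the work surface, if the arm or the gripper's body presses on something with over 40 N, if the wrist force passes 120 N, or if a joint passes its speed limit or range.

## Robot

A 6-joint arm with a two-finger parallel gripper is mounted at the origin on a cart in front of the work surface, level with it; the furniture and walls round the work are solid. World frame = base frame: x ahead of the robot, y to its left, z up, the work surface at z = 0. Lengths are in m, angles in rad, forces in N, time in s.
With the tool pointing down it reaches from about 0.4 to 0.825 m from the base axis. Payload 7 kg.
Tool frame: the origin (TCP) lies at the very end of the fingers, on their centre line; the grasp point (between the pads) lies hold_point_z behind it (hold_point_z is the distance from the TCP to the grasp point, in m); z points along the fingers, y is the direction in which the jaws open and shut (so a half turn about z gives the same grasp; the last joint's range is limited). The gripper opens to 88 mm and grips with 3 to 60 N. Pads are 19 mm wide; open, the fingers measure 130 mm over their backs; the gripper's body (78 mm by 193 mm) begins 47 mm behind the grasp point.
Start: joints at [1.503, 0.359, 0.012, 0, -1.224, -0.288], TCP at [0.235, 0.633, 0.201] pointing down, gripper open.
Joint ranges: [-3.07, 3.07], [-1.43, 2.12], [-1.02, 1.25], [-3.03, 1.67], [-3.05, -0], [-3.03, 3.03]. Speed limits (rad/s): [2.39, 2.39, 3.01, 3.14, 3.14, 3.14].

## Interface

Orientations are given as a unit quaternion [w, x, y, z].
In Python, from bench import * gives the robot as it stands. The module is installed in compiled form; this text tells all that it offers. Calls block until the motion is done:
- reach(position, orientation): joint-space move of the TCP to a pose.
- move_straight(position, attitude=None, max_speed=0.15, until_force=None): straight line of the TCP; attitude=None keeps the orientation; max_speed is the mean speed in m/s. With until_force (N) it stops when the force on the tool has changed by that much, and returns True; else False.
- move_joints(angles): joint-space move.
- open_jaws() and close(): open the fingers fully, or close them until they stop; the grip force is fixed at half the most.
- hold(seconds).
- ik(position, orientation): joint angles nearest the present ones, or None.
- read_state(): the state.
- read_camera(name): name is "scene" or "side" or "wrist"; returns a dict with "pixels" (384x512x3 uint8, red, green, blue), "camera_matrix" (3x3 intrinsics, pixels), "rvec" (rotation vector, rad) and "tvec" (3), from world to camera coordinates, as OpenCV has them; the wrist camera has in their place "hand_eye" (4x4, takes a point from camera to tool coordinates, whose origin is the TCP and whose axes are the flange's). Camera axes: x right, y down, z forward; pixel columns grow to the right and rows downward; lengths in m; the calibration is good to about 2 mm. The wrist camera is an equidistant fisheye: a pixel r from the principal point sees the ray r / f radians off the axis. A picture is of the moment at which its call begins: read the wrist's pose just before it. There is no depth.
A pose or a line that the arm cannot do raises IKError and nothing moves.
- sign_off(): hands the job in, once; it reports no verdict.
The state is a dict: "time": time; "joint_positions": joint angles; "joint_vel": joint speeds; "tau": joint torques, N m; "eef_pos": TCP position; "eef_rot": TCP orientation; "wrist_force": force on the tool from outside, world axes, zero at the start; "wrist_torque": the same for the moment, N m; "width": finger opening in m.
Only numpy, scipy, OpenCV 4.12 (cv2) and the standard library are available. Lean on these libraries where they do the work, as an engineer would, in place of code of your own. Each camera call takes 0.05 s, during which the arm holds its last target.

## Working session

There is one attempt and no reset: what is moved stays moved. The work goes in short steps, each a Python script; the robot and the scene stay as the last script left them, time stands still between calls to the robot, and variables do not carry over. Pictures are saved under pics/ and viewed, and the job is handed in when it is done.

```bash
mkdir -p pics; cat > h.py <<'E'
from bench import *
import numpy as np, cv2
def shot(n,tag):
    c=read_camera(n); cv2.imwrite(f'pics/{tag}.png',c['pixels'][:,:,::-1]); return c
E
python3 - <<'E'
from h import *
import pickle
s=read_state(); print({k:np.round(v,3) for k,v in s.items()})
d={}
for n in ['scene','side','wrist']:
    d[n]=shot(n,n+'0')
    print(n,{k:np.round(v,3).tolist() for k,v in d[n].items() if k!='pixels'})
d['s']=s
pickle.dump(d,open('d0.pkl','wb'))
E
```

```text
{'time': np.float64(0.0), 'joint_positions': array([ 1.503,  0.359,  0.011, -0.   , -1.224, -0.288]), 'joint_vel': array([-0.   ,  0.001,  0.   , -0.   ,  0.   ,  0.002]), 'tau': array([ 1.0000e-03, -5.8272e+01,  2.9306e+01,  6.9970e+00,  7.0000e-03,
       -0.0000e+00]), 'eef_pos': array([0.235, 0.632, 0.2  ]), 'eef_rot': array([ 0.001,  0.984, -0.177, -0.   ]), 'wrist_force': array([-0.628, -0.155,  0.762]), 'wrist_torque': array([ 0.062,  0.006, -0.02 ]), 'width': np.float64(0.088)}
scene {'camera_matrix': [[459.328, 0.0, 256.03], [0.0, 459.328, 190.844], [0.0, 0.0, 1.0]], 'rvec': [2.339, -0.27, 0.14], 'tvec': [-0.543, 0.065, 1.223]}
side {'camera_matrix': [[450.726, 0.0, 263.0], [0.0, 450.726, 192.49], [0.0, 0.0, 1.0]], 'rvec': [1.915, -1.764, 0.606], 'tvec': [-0.137, 0.45, 0.718]}
wrist {'camera_matrix': [[297.319, 0.0, 251.943], [0.0, 297.319, 187.516], [0.0, 0.0, 1.0]], 'hand_eye': [[-0.0, -0.964, -0.265, 0.071], [1.0, 0.0, -0.0, 0.0], [0.0, -0.265, 0.964, -0.184], [0.0, 0.0, 0.0, 1.0]]}
```

View pics/scene0.png

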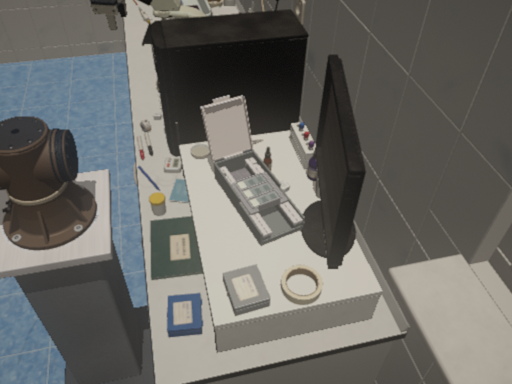

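View pics/side0.png

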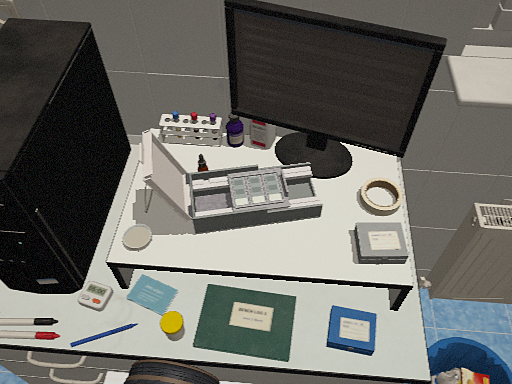

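View pics/wrist0.png

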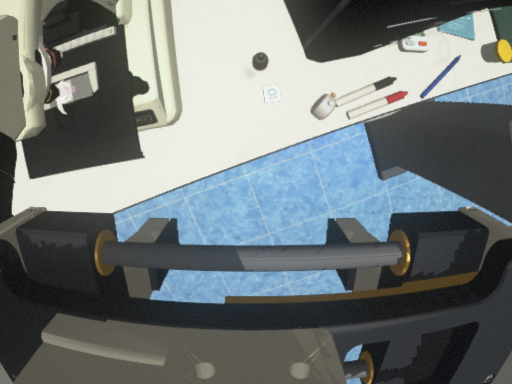

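```bash
python3 - <<'E'
import pickle,cv2,numpy as np
d=pickle.load(open('d0.pkl','rb'))
for n,(x0,y0,x1,y1) in {'scene':(170,80,330,260),'side':(110,90,350,260)}.items():
    c=d[n]; im=c['pixels'][y0:y1,x0:x1,::-1]
    f=min(800/(x1-x0),600/(y1-y0))
    im=cv2.resize(im,None,fx=f,fy=f,interpolation=cv2.INTER_CUBIC)
    print(n,f); 
    for u in range(x0,x1,20):
        cv2.putText(im,str(u),(int((u-x0)*f),10),0,.35,(0,0,255)); cv2.line(im,(int((u-x0)*f),12),(int((u-x0)*f),18),(0,0,255))
    for u in range(y0,y1,20):
        cv2.putText(im,str(u),(0,int((u-y0)*f)+4),0,.35,(0,0,255))
    cv2.imwrite(f'pics/{n}0c.png',im)
    R=cv2.Rodrigues(c['rvec'])[0]; print('cam pos',-R.T@c['tvec'])
    P=np.array([[0,0,0],[.5,0,0],[.5,.2,0],[.7,0,0],[.5,-.2,0],[.235,.632,.2]],float)
    print(np.round(cv2.projectPoints(P,c['rvec'],c['tvec'],c['camera_matrix'],None)[0][:,0]))
E
```

```text
scene 3.3333333333333335
cam pos [ 0.31605526 -0.92494756  0.91671527]
[[ 52. 215.]
 [236. 187.]
 [223. 144.]
 [303. 177.]
 [252. 240.]
 [121.  30.]]
side 3.3333333333333335
cam pos [-0.06786732 -0.13484643  0.84500898]
[[ 177.  475.]
 [ 220.  216.]
 [ 133.  210.]
 [ 231.  151.]
 [ 308.  223.]
 [-200.  254.]]
```

View pics/scene0c.png

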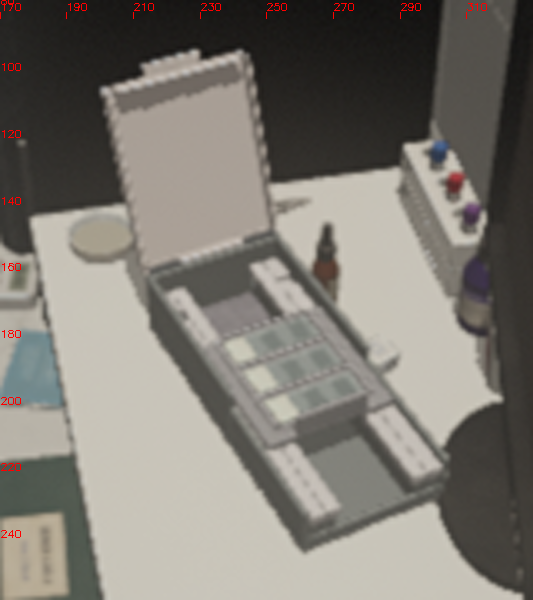

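View pics/side0c.png

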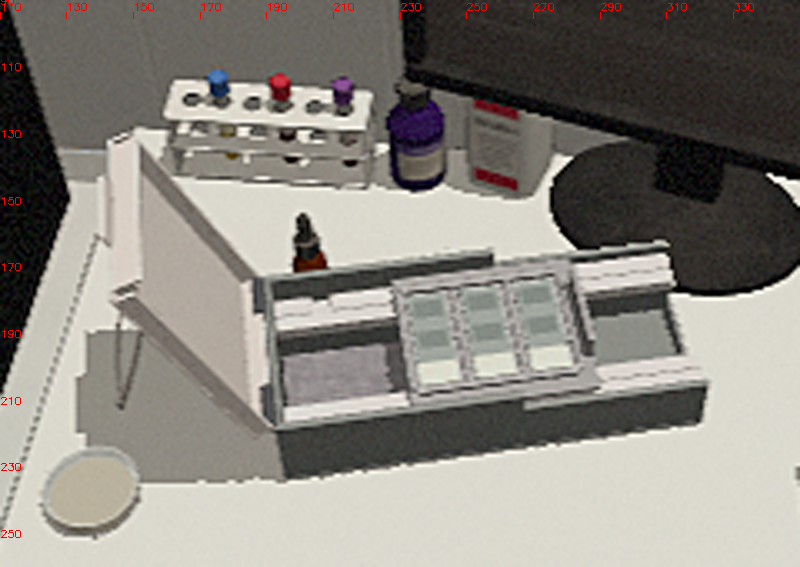

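```bash
cat > fit.py <<'E'
import pickle,cv2,numpy as np
from scipy.optimize import least_squares
d=pickle.load(open('d0.pkl','rb'))
off={'scene':(170,80),'side':(110,90)}
obs=[('side',(-125,64,0),(700,423)),('side',(-125,64,48),(707,382)),('side',(-125,-64,48),(668,243)),('side',(158,64,0),(285,480)),('side',(158,64,62),(275,428)),('side',(0,-64,62),(492,250)),
('scene',(-125,64,0),(305,550)),('scene',(-125,-64,0),(440,497)),('scene',(-125,-64,48),(447,462))]
car=[('scene',(-62,32,30),(297,413)),('scene',(-62,-32,30),(365,390))]
def T(p,P):
    c,s=np.cos(p[2]),np.sin(p[2]); P=np.atleast_2d(np.array(P,float))/1000
    return np.c_[p[0]+c*P[:,0]-s*P[:,1],p[1]+s*P[:,0]+c*P[:,1],P[:,2]]
def proj(n,W):
    c=d[n]; return cv2.projectPoints(W,c['rvec'],c['tvec'],c['camera_matrix'],None)[0][:,0]
def res(p):
    r=[]
    for n,P,uv in obs: r.append(proj(n,T(p,P))[0]-np.array(off[n])-np.array(uv)/3.3333)
    for n,P,uv in car: r.append(proj(n,T(p,np.array(P)+[p[3],0,40]))[0]-np.array(off[n])-np.array(uv)/3.3333)
    return np.array(r).ravel()
s=least_squares(res,[.5,.05,1.5,0],loss='soft_l1'); p=s.x
print(p); print(np.round(s.fun.reshape(-1,2),1))
# lid angle scan: lip edge
def lidpt(a,r=170,y=0): return (158-r*np.cos(a),y,62+r*np.sin(a))
for a in [1.75,1.85,1.95]: print(a,T(p,lidpt(a)),[np.round((proj(n,T(p,[lidpt(a,170,25),lidpt(a,170,-25)]))-off[n])*3.333).tolist() for n in off])
def box(x0,x1,y0,y1,z0,z1):
    c=[(x,y,z) for x in(x0,x1) for y in(y0,y1) for z in(z0,z1)]
    return [(a,b) for i,a in enumerate(c) for b in c[i+1:] if sum(np.array(a)!=np.array(b))==1]
L=box(-125,0,-64,64,0,48)+box(0,158,-64,64,0,62)
X=p[3]; L2=box(X-62,X+62,-56,56,50,52)+box(X-62,X-57,-32,32,51,70)
for n in off:
    o=off[n]; im=cv2.imread(f'pics/{n}0c.png')
    for LL,col in((L,(0,255,0)),(L2,(0,0,255))):
        for a,b in LL:
            q=(proj(n,T(p,[a,b]))-o)*3.3333; cv2.line(im,*[tuple(int(v) for v in z) for z in q],col,1)
    cv2.imwrite(f'pics/{n}0f.png',im)
E
python3 fit.py
```

```text
[ 0.54763056 -0.09021511  1.81129345 12.81104906]
[[ 0.4  0.9]
 [ 0.7  0.8]
 [-0.6 -1.2]
 [-0.4  0.3]
 [-0.7  0.1]
 [-0.4 -1.1]
 [-1.2  2.1]
 [ 1.5  0.8]
 [ 1.2 -1. ]
 [-0.8  0.5]
 [ 0.7 -0.5]]
1.75 [[0.5027798  0.09266734 0.22927761]] [[[167.0, 77.0], [224.0, 62.0]], [[178.0, 207.0], [175.0, 143.0]]]
1.85 [[0.49883818 0.10873958 0.22541678]] [[[159.0, 71.0], [216.0, 56.0]], [[149.0, 215.0], [147.0, 151.0]]]
1.95 [[0.49500807 0.12435718 0.21992315]] [[[151.0, 66.0], [207.0, 52.0]], [[121.0, 225.0], [121.0, 161.0]]]
```

```bash
python3 -c "
import cv2
cv2.imwrite('pics/ov.png',cv2.hconcat([cv2.resize(cv2.imread('pics/scene0f.png'),(530,600))[:,100:]]))"
```

```text
(no output)
```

View pics/scene0f.png

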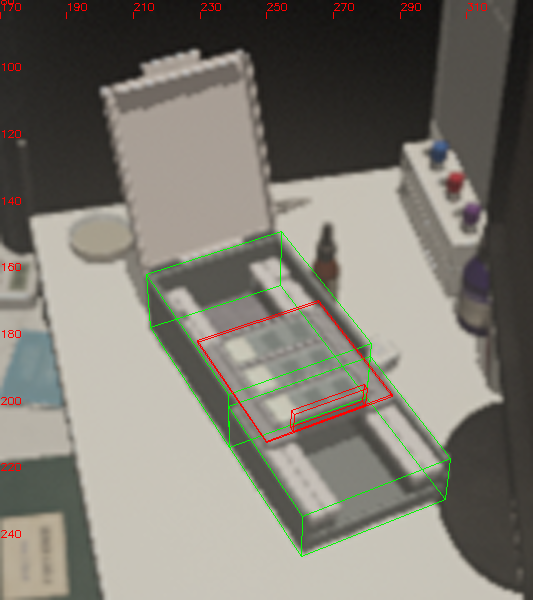

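View pics/side0f.png

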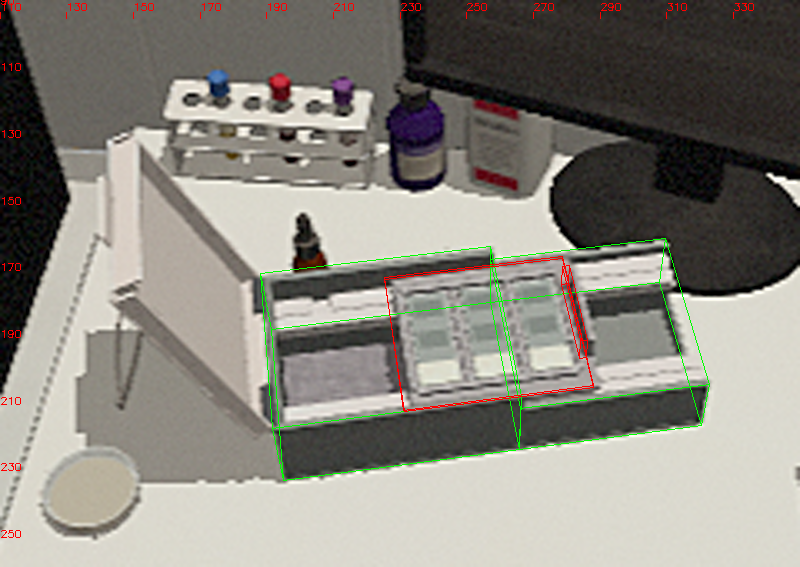

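```bash
cat >> fit.py <<'E'
def ray(n,uv):
    c=d[n]; R=cv2.Rodrigues(c['rvec'])[0]; K=c['camera_matrix']
    v=R.T@np.linalg.inv(K)@np.array([uv[0],uv[1],1.]); return -R.T@c['tvec'],v/np.linalg.norm(v)
def tri(a,b):
    o1,v1=ray('scene',a);o2,v2=ray('side',b)
    t=np.linalg.lstsq(np.c_[v1,-v2],o2-o1,rcond=None)[0]
    return (o1+t[0]*v1+o2+t[1]*v2)/2, np.linalg.norm(o1+t[0]*v1-o2-t[1]*v2)
def onz(n,uv,z=0):
    o,v=ray(n,uv); return o+v*(z-o[2])/v[2]
if __name__=='__main__':
    print('tower',tri((303,38),(91,22)))
    print('shelf edges',onz('side',(137,130)),onz('side',(112,265)),onz('scene',(180,144)),onz('scene',(290,132)))
    print('monitor low corner', tri((333,262),(406,152)), onz('side',(316,155)))
    print('lid lip L/R', tri((170+143/3.333,80+68/3.333),(110+115/3.333,90+297/3.333)),tri((170+199/3.333,80+52/3.333),(0,0)))
    print('lid corners', tri((170+105/3.333,80+92/3.333),(110+125/3.333,90+300/3.333)), tri((170+243/3.333,80+55/3.333),(110+143/3.333,90+135/3.333)))
E
python3 fit.py|tail -12; python3 - <<'E'
import cv2
a=cv2.imread('pics/side0.png')[110:250,100:220]; cv2.imwrite('pics/lidside.png',cv2.resize(a,None,fx=4.2,fy=4.2,interpolation=cv2.INTER_CUBIC))
E
```

```text
[ 1.5  0.8]
 [ 1.2 -1. ]
 [-0.8  0.5]
 [ 0.7 -0.5]]
1.75 [[0.5027798  0.09266734 0.22927761]] [[[167.0, 77.0], [224.0, 62.0]], [[178.0, 207.0], [175.0, 143.0]]]
1.85 [[0.49883818 0.10873958 0.22541678]] [[[159.0, 71.0], [216.0, 56.0]], [[149.0, 215.0], [147.0, 151.0]]]
1.95 [[0.49500807 0.12435718 0.21992315]] [[[151.0, 66.0], [207.0, 52.0]], [[121.0, 225.0], [121.0, 161.0]]]
tower (array([0.77039659, 0.29258909, 0.29108403]), np.float64(0.016008383134427807))
shelf edges [0.75350081 0.25470206 0.        ] [0.35836939 0.20829576 0.        ] [0.36790148 0.22772463 0.        ] [0.72527804 0.21381006 0.        ]
monitor low corner (array([ 0.62528635, -0.39769827,  0.123161  ]), np.float64(0.009870708416525566)) [ 0.70601432 -0.21543152  0.        ]
lid lip L/R (array([0.45538969, 0.12745241, 0.19908722]), np.float64(0.032107371523533046)) (array([0.53490133, 0.23302743, 0.33898964]), np.float64(0.3134081730168618))
lid corners (array([0.43050224, 0.10976601, 0.20595636]), np.float64(0.001840638166468748)) (array([0.54750708, 0.12512257, 0.21492097]), np.float64(0.0023753577457045036))
```

View pics/lidside.png

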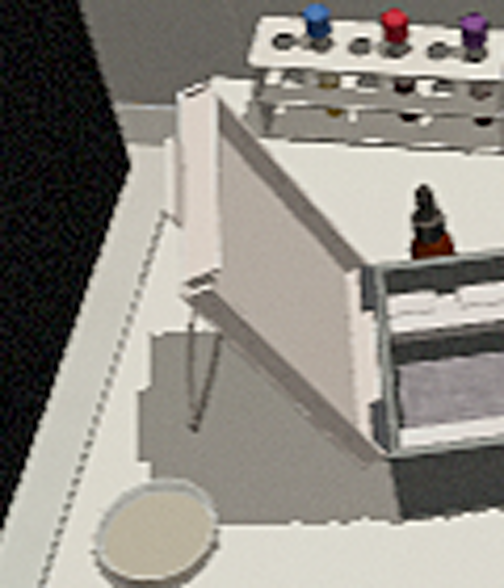

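```bash
python3 - <<'E'
from fit import *
for z in (.10,.14): print([np.round(onz('side',q,z),3).tolist() for q in [(228,88),(300,114),(406,152)]])
for uv in ((333,265),(325,70),(340,65),(355,120)): print(uv,[np.round(onz('scene',uv,z),3).tolist() for z in(.1,.4)])
E
python3 - <<'E'
import cv2
a=cv2.imread('pics/scene0.png')[0:290,140:380]; cv2.imwrite('pics/sc2.png',cv2.resize(a,None,fx=2,fy=2,interpolation=cv2.INTER_CUBIC))
E
```

```text
[ 0.54763056 -0.09021511  1.81129345 12.81104906]
[[ 0.4  0.9]
 [ 0.7  0.8]
 [-0.6 -1.2]
 [-0.4  0.3]
 [-0.7  0.1]
 [-0.4 -1.1]
 [-1.2  2.1]
 [ 1.5  0.8]
 [ 1.2 -1. ]
 [-0.8  0.5]
 [ 0.7 -0.5]]
1.75 [[0.5027798  0.09266734 0.22927761]] [[[167.0, 77.0], [224.0, 62.0]], [[178.0, 207.0], [175.0, 143.0]]]
1.85 [[0.49883818 0.10873958 0.22541678]] [[[159.0, 71.0], [216.0, 56.0]], [[149.0, 215.0], [147.0, 151.0]]]
1.95 [[0.49500807 0.12435718 0.21992315]] [[[151.0, 66.0], [207.0, 52.0]], [[121.0, 225.0], [121.0, 161.0]]]
[[0.823, 0.017, 0.1], [0.744, -0.167, 0.1], [0.641, -0.407, 0.1]]
[[0.775, 0.009, 0.14], [0.7, -0.165, 0.14], [0.603, -0.392, 0.14]]
(333, 265) [[0.636, -0.386, 0.1], [0.519, -0.584, 0.4]]
(325, 70) [[0.9, 0.401, 0.1], [0.686, -0.086, 0.4]]
(340, 65) [[0.964, 0.423, 0.1], [0.726, -0.072, 0.4]]
(355, 120) [[0.89, 0.105, 0.1], [0.679, -0.273, 0.4]]
```

View pics/sc2.png

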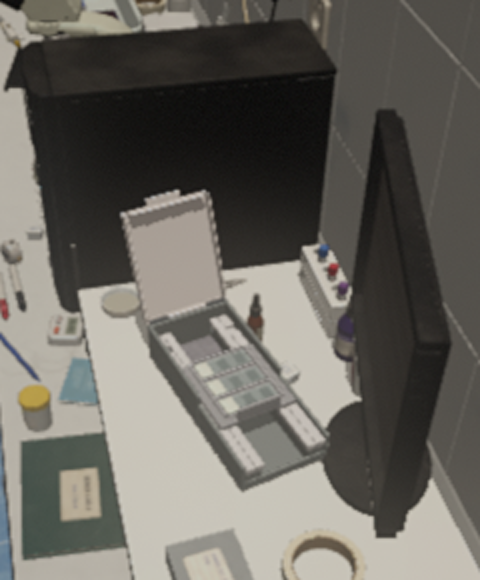

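```bash
cat >> h.py <<'E'
p=(0.5476,-0.0902,1.8113)
C,S=np.cos(p[2]),np.sin(p[2])
def W(x,y,z): return [p[0]+C*x-S*y,p[1]+S*x+C*y,z]
def toch(P): dx,dy=P[0]-p[0],P[1]-p[1]; return np.round([C*dx+S*dy,-S*dx+C*dy,P[2]],4)
def Q(deg): # tool down, tool x at world angle
    a=np.radians(deg)/2; return [0,np.cos(a),np.sin(a),0]
yd=np.degrees(p[2])
QP=Q(yd+90)   # tool x = +chamber y (toward robot): jaws along chamber x
QL=Q(yd-180)  # tool x = -chamber x: jaws across
E
python3 - <<'E'
from h import *
s=read_state(); P=s['eef_pos']; print(s['joint_positions'])
for n,pos,q in [('up',[P[0],P[1],.45],s['eef_rot']),('mid',[.45,0,.45],QP),('hi',W(-.095,0,.2),QP),('lo',W(-.095,0,.052),QP),('end',W(0,0,.052),QP),('lid',W(.245,0,.33),QL),('lid2',W(.245,0,.2),QL),('lid3',W(.08,0,.2),QL)]:
    j=ik(pos,q); print(n,np.round(pos,3),None if j is None else np.round(j,2))
E
```

```text
[ 1.50306391e+00  3.59196126e-01  1.13004471e-02 -2.42728234e-04
 -1.22412746e+00 -2.88130158e-01]
up [0.235 0.632 0.45 ] [ 1.5   0.32  0.51 -0.   -1.76 -0.29]
mid [0.45 0.   0.45] [ 0.44 -0.09  0.03  0.   -1.69 -1.77]
hi [ 0.57  -0.182  0.2  ] [ 0.02  0.23 -0.16  0.   -1.17 -1.35]
lo [ 0.57  -0.182  0.052] [ 0.02  0.37 -0.35  0.   -0.86 -1.35]
end [ 0.548 -0.09   0.052] [ 0.19  0.31 -0.44  0.   -0.82 -1.52]
lid [0.489 0.148 0.33 ] [ 0.68  0.02 -0.12  0.   -1.43 -0.44]
lid2 [0.489 0.148 0.2  ] [ 0.68  0.09 -0.34  0.   -1.14 -0.44]
lid3 [ 0.529 -0.013  0.2  ] [ 0.35  0.12 -0.31  0.   -1.14 -0.11]
```

```bash
python3 - <<'E'
from h import *
P=read_state()['eef_pos']
close()
move_straight([P[0],P[1],.45],max_speed=.25)
reach([.45,0,.45],QP)
reach(W(-.095,0,.2),QP)
s=read_state(); print(s['time'],s['width'],toch(s['eef_pos']),s['wrist_force'])
shot('scene','scene1');shot('side','side1');shot('wrist','wrist1')
E
```

```text
6.3583 0.0006537871677645904 [-0.0947 -0.0009  0.2014] [1.13778568 0.19276685 0.83554435]
```

View pics/scene1.png

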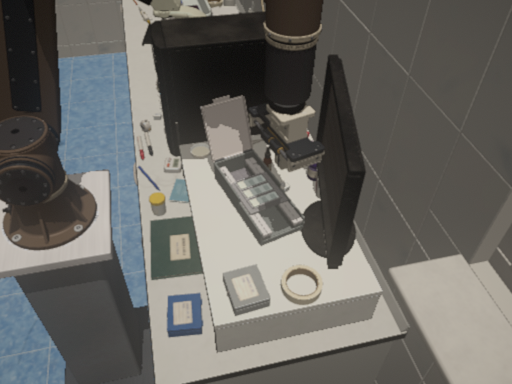

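View pics/side1.png

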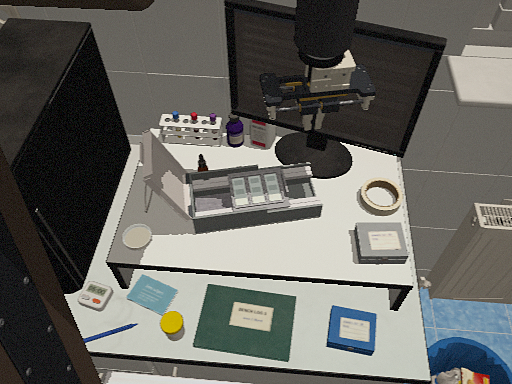

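View pics/wrist1.png

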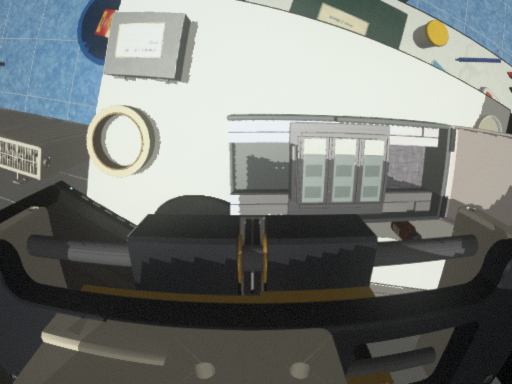

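```bash
cat > wov.py <<'E'
from h import *
from scipy.spatial.transform import Rotation as Rn
def wproj(P,s,c):
    q=s['eef_rot']; R=Rn.from_quat([q[1],q[2],q[3],q[0]]).as_matrix()
    H=np.array(c['hand_eye']); K=c['camera_matrix']
    t=(np.asarray(P)-s['eef_pos'])@R; cc=(t-H[:3,3])@H[:3,:3]
    r=np.hypot(cc[:,0],cc[:,1]); th=np.arctan2(r,cc[:,2])
    return np.c_[K[0,2]+K[0,0]*th*cc[:,0]/r, K[1,2]+K[1,1]*th*cc[:,1]/r]
def box(x0,x1,y0,y1,z0,z1):
    c=[(x,y,z) for x in(x0,x1) for y in(y0,y1) for z in(z0,z1)]
    return [(a,b) for i,a in enumerate(c) for b in c[i+1:] if sum(np.array(a)!=np.array(b))==1]
def overlay(tag,X=.008,zc=.04):
    s=read_state(); c=read_camera('wrist'); im=cv2.resize(c['pixels'][:,:,::-1],None,fx=1.55,fy=1.55,interpolation=cv2.INTER_CUBIC)
    for LL,col in ((box(-.125,0,-.064,.064,0,.048)+box(0,.158,-.064,.064,0,.062),(0,255,0)),(box(X-.062,X+.062,-.056,.056,zc+.01,zc+.012)+box(X-.062,X-.057,-.032,.032,zc+.011,zc+.03),(0,0,255))):
        for a,b in LL:
            pts=np.array([W(*(np.array(a)*(1-t)+np.array(b)*t)) for t in np.linspace(0,1,12)])
            cv2.polylines(im,[np.int32(wproj(pts,s,c)*1.55)],False,col,1)
    cv2.imwrite(f'pics/{tag}.png',im)
E
python3 -c "
from wov import *
overlay('w1o')"
```

```text
(no output)
```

View pics/w1o.png

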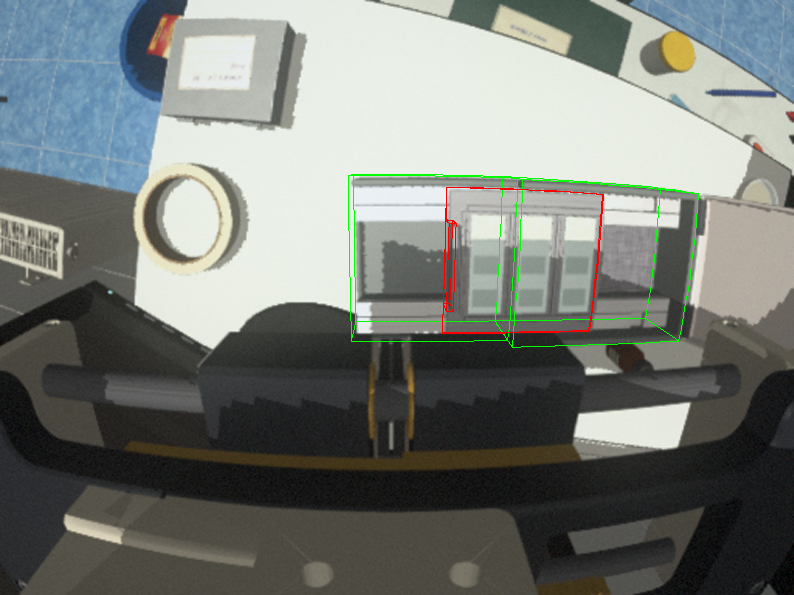

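```bash
python3 - <<'E'
from h import *
print(move_straight(W(-.095,0,.075),max_speed=.1,until_force=6))
print(move_straight(W(-.095,0,.053),max_speed=.05,until_force=4))
s=read_state(); print(s['time'],toch(s['eef_pos']),s['wrist_force'])
r=move_straight(W(-.055,0,.053),max_speed=.02,until_force=1.2)
s=read_state(); print(r,s['time'],toch(s['eef_pos']),s['wrist_force'])
shot('side','side2');shot('scene','scene2')
E
```

```text
False
False
8.55 [-0.095   0.0001  0.0527] [ 0.3809032  -0.24011775  0.87578911]
False 10.7 [-0.0551 -0.      0.053 ] [ 0.07795038 -0.07432777 -0.39767522]
```

```bash
python3 -c "
from wov import *
overlay('w2o')
a=cv2.resize(cv2.imread('pics/side2.png')[130:250,170:350],None,fx=4.4,fy=4.4,interpolation=2);cv2.imwrite('pics/side2c.png',a)"
```

```text
(no output)
```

View pics/w2o.png

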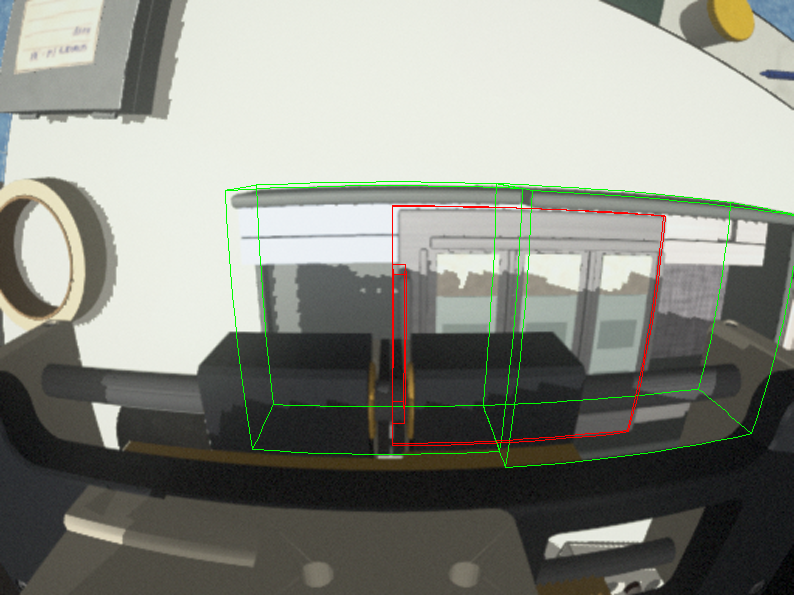

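View pics/side2c.png

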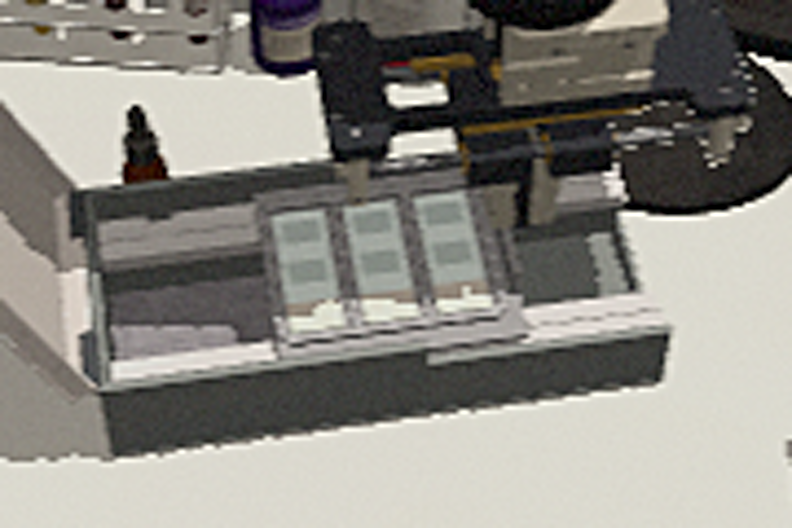

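```bash
python3 - <<'E'
from h import *
import pickle
d=pickle.load(open('d0.pkl','rb'))
s=read_state();P=s['eef_pos']
c=d['side']
pts=np.array([P,P+[0,0,.03],W(-.054,.032,.07),W(-.054,-.032,.07),W(-.054,-.032,.051)])
print(np.round((cv2.projectPoints(pts,c['rvec'],c['tvec'],c['camera_matrix'],None)[0][:,0]-[170,130])*4.4))
a=cv2.imread('pics/side2.png')[150:210,250:330]; cv2.imwrite('pics/z.png',cv2.resize(a,None,fx=9,fy=9,interpolation=2))
a=cv2.imread('pics/scene2.png')[150:250,210:330]; cv2.imwrite('pics/z2.png',cv2.resize(a,None,fx=6,fy=6,interpolation=2))
E
```

```text
[[510. 243.]
 [513. 205.]
 [522. 272.]
 [497. 174.]
 [496. 197.]]
```

View pics/z.png

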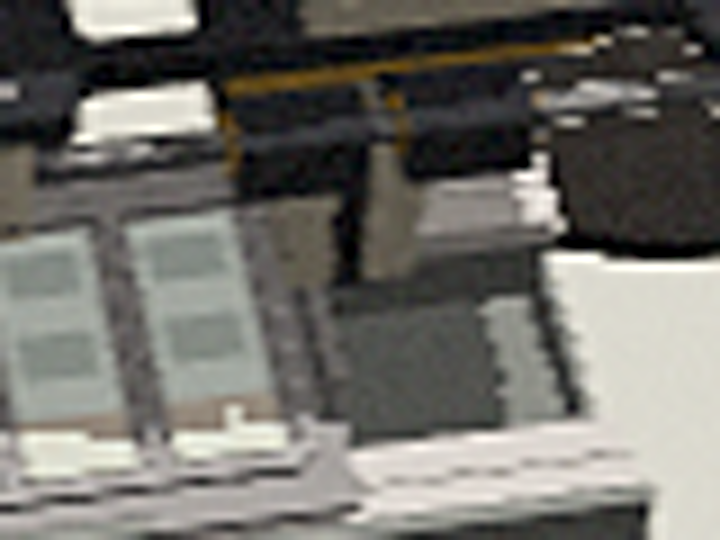

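View pics/z2.png

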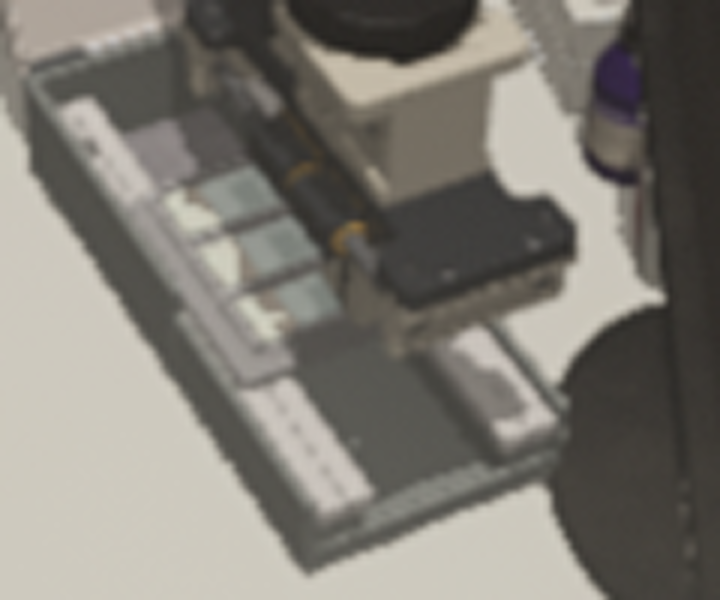

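```bash
python3 - <<'E' | tail -4
from fit import *
from h import toch, W
print(tri((275.8,209),(293.3,181.1)))
t=tri((275.8,209),(293.3,181.1))[0]; print(toch(t))
for n in('scene','side'): print(n,np.round(proj(n,np.array([W(-.055,0,.053),W(-.076,0,.053),W(-.034,0,.053),W(-.076,.0095,.053)])),1).tolist())
E
```

```text
(array([ 0.57101009, -0.15957015,  0.05699951]), np.float64(0.001021325873746641))
[-0.0729 -0.0062  0.057 ]
scene [[270.1, 206.4], [274.1, 211.8], [266.3, 201.2], [270.8, 213.0]]
side [[285.8, 185.1], [295.0, 184.0], [276.6, 186.2], [295.9, 187.3]]
```

```bash
python3 - <<'E' >/dev/null
from fit import *
import h
from h import W
from wov import box as bx
s=h.read_state()
for n,(x0,y0,x1,y1) in {'scene':(240,170,300,215),'side':(250,150,320,205)}.items():
    c=h.read_camera(n)['pixels'][:,:,::-1]
    im=cv2.resize(c[y0:y1,x0:x1],None,fx=11,fy=11,interpolation=cv2.INTER_CUBIC); im0=im.copy()
    P=h.toch(s['eef_pos']); X=.010
    for LL,col in((bx(X-.062,X+.062,-.056,.056,.05,.052)+bx(X-.062,X-.057,-.032,.032,.051,.07),(0,0,255)),(bx(P[0]-.021,P[0]+.021,P[1]-.0095,P[1]+.0095,P[2],P[2]+.04),(255,255,0))):
        for a,b in LL:
            q=(proj(n,np.array([W(*a),W(*b)]))-(x0,y0)+.5)*11; cv2.line(im,*[tuple(int(v) for v in z) for z in q],col,1)
    cv2.imwrite(f'pics/{n}3f.png',im); cv2.imwrite(f'pics/{n}3r.png',im0)
E
```

```text
(no output)
```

View pics/scene3f.png

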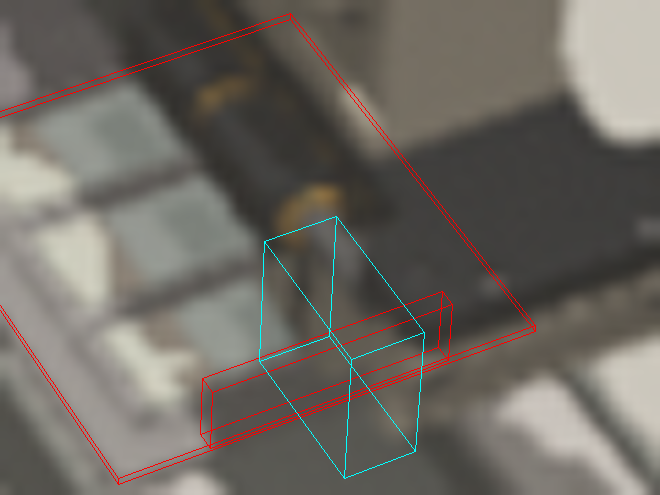

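View pics/side3f.png

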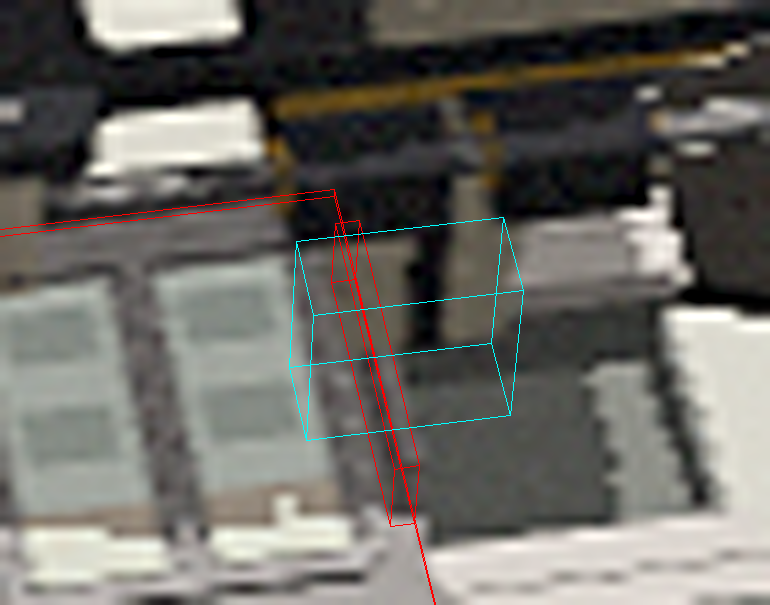

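View pics/scene3r.png

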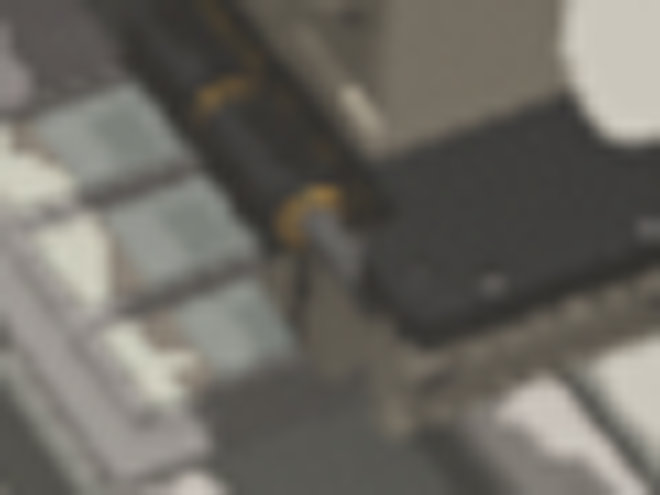

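```bash
python3 - <<'E'
from h import *
for x in np.arange(-.050,-.024,.005):
    r=move_straight(W(x,0,.053),max_speed=.02,until_force=8)
    s=read_state(); f=s['wrist_force']; print(r,round(s['time'],2),toch(s['eef_pos']),np.round([C*f[0]+S*f[1],-S*f[0]+C*f[1],f[2]],2))
    if r or C*f[0]+S*f[1]<-1.5: break
shot('side','side4');shot('scene','scene4')
E
python3 -c "
from wov import *
overlay('w4o',.010)"
```

```text
False 11.35 [-0.0498 -0.0001  0.0531] [-0.18 -0.3  -0.22]
False 11.75 [-0.0449 -0.0001  0.053 ] [-0.03 -0.34 -0.04]
False 12.15 [-0.0399 -0.      0.0531] [-0.78  0.4   0.24]
False 12.55 [-0.0349 -0.      0.053 ] [ 0.86 -0.42 -0.36]
False 12.95 [-0.0299 -0.      0.053 ] [ 0.45  0.39 -0.35]
False 13.35 [-0.0249 -0.      0.053 ] [-0.33 -0.21  0.2 ]
```

View pics/w4o.png

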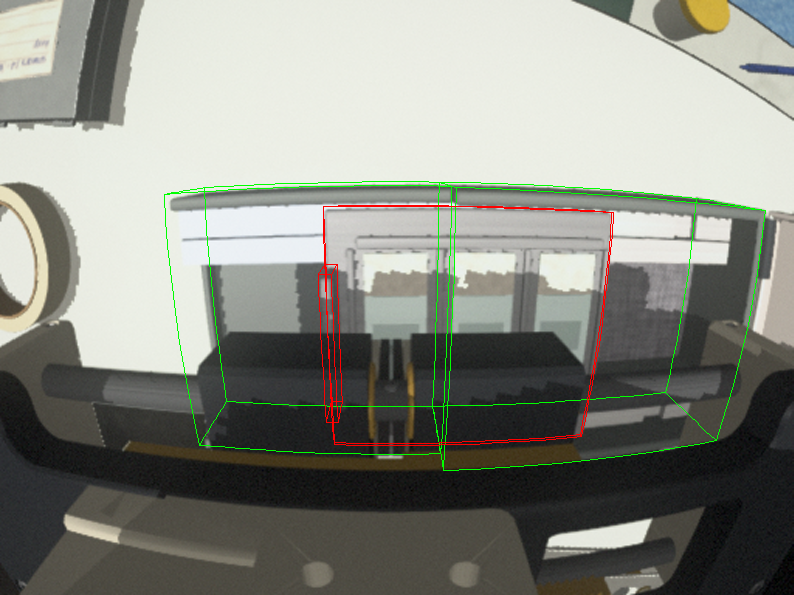

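```bash
python3 - <<'E'
from h import *
print(move_straight(W(-.025,0,.11),max_speed=.08,until_force=6))
move_straight(W(-.1,0,.13),max_speed=.15)
s=read_state(); print(s['time'],toch(s['eef_pos']))
import pickle
d={n:shot(n,n+'5') for n in ('scene','side','wrist')}; d['s']=s
pickle.dump(d,open('d5.pkl','wb'))
for n,(x0,y0,x1,y1) in {'scene':(200,140,320,250),'side':(170,140,340,250),'wrist':(110,80,512,220)}.items():
    f=min(800/(x1-x0),600/(y1-y0))
    cv2.imwrite(f'pics/{n}5c.png',cv2.resize(d[n]['pixels'][y0:y1,x0:x1,::-1],None,fx=f,fy=f,interpolation=2)); print(n,f)
E
```

```text
False
15.0333 [-0.0997  0.0005  0.1293]
scene 5.454545454545454
side 4.705882352941177
wrist 1.9900497512437811
```

View pics/scene5c.png

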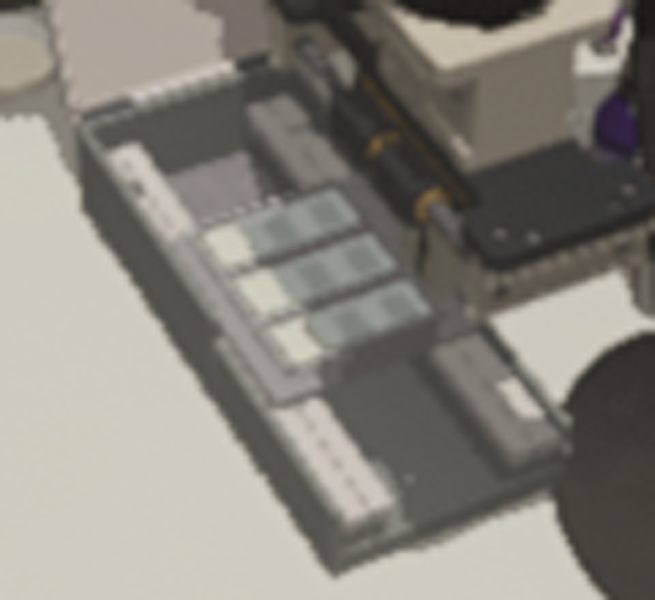

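View pics/side5c.png

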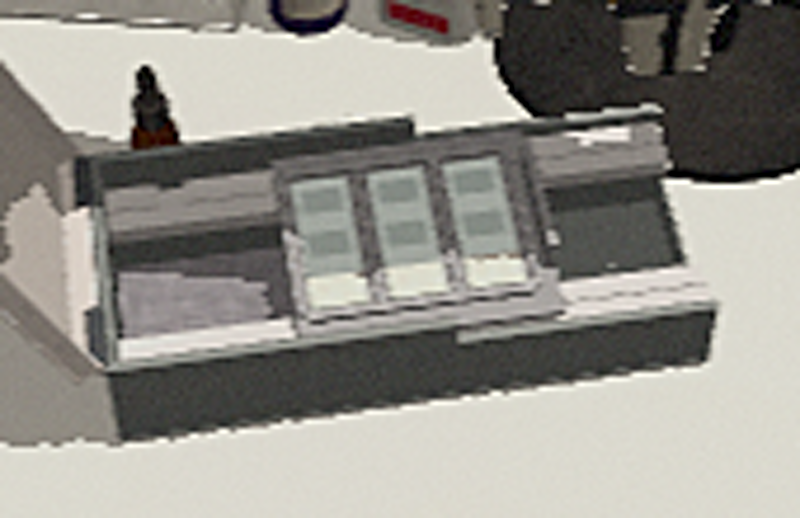

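View pics/wrist5c.png

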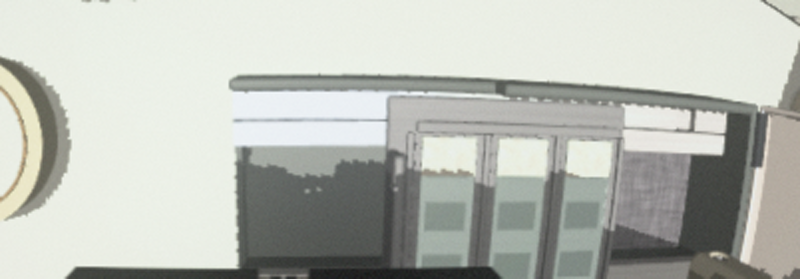

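```bash
cat > fit2.py <<'E'
import pickle,numpy as np,cv2
from scipy.optimize import least_squares
from wov import wproj
d=pickle.load(open('d5.pkl','rb'))
off={'scene':(200,140,5.4545),'side':(170,140,4.7059),'wrist':(110,80,1.99)}
obs=[('side',(-125,64,48),(716,302)),('side',(-125,64,0),(706,362)),('side',(-125,-64,48),(662,110)),('side',(158,64,62),(105,372)),('side',(158,64,0),(122,441)),('side',(0,-64,62),(412,119)),
('scene',(-125,64,0),(336,574)),('scene',(158,64,62),(83,127)),('scene',(158,64,0),(88,205)),('scene',(-125,-64,48),(575,440)),
('wrist',(-125,64,48),(231,80)),('wrist',(0,64,62),(497,82)),('wrist',(158,64,62),(752,105))]
def T(p,P):
    c,s=np.cos(p[2]),np.sin(p[2]); P=np.atleast_2d(np.array(P,float))/1000
    return np.c_[p[0]+c*P[:,0]-s*P[:,1],p[1]+s*P[:,0]+c*P[:,1],P[:,2]+p[3]]
def proj(n,Wp):
    c=d[n]
    if n=='wrist': return wproj(Wp,d['s'],c)
    return cv2.projectPoints(Wp,c['rvec'],c['tvec'],c['camera_matrix'],None)[0][:,0]
def px(n,uv): o=off[n]; return np.array(o[:2])+(np.array(uv)+.5)/o[2]-.5
def res(p,use):
    return np.array([proj(n,T(p,P))[0]-px(n,uv) for n,P,uv in obs if n in use]).ravel()
if __name__=='__main__':
  for use in (('side','scene','wrist'),('side',),('scene',),('wrist',),('side','scene')):
    for fz in (0,1):
        f=(lambda q:res(q,use)) if fz else (lambda q:res(np.r_[q,0],use))
        s=least_squares(f,[.548,-.09,1.81]+[0]*fz,loss='soft_l1')
        print(use,np.round(s.x,4),'rms',np.sqrt(np.mean(s.fun**2)).round(2))
        if len(use)==3 and fz: print(np.round(s.fun.reshape(-1,2),1))
E
python3 fit2.py
```

```text
('side', 'scene', 'wrist') [ 0.5487 -0.0903  1.8176] rms 1.65
('side', 'scene', 'wrist') [ 0.5493 -0.0898  1.8152 -0.0043] rms 1.42
[[ 0.7  2. ]
 [ 0.4  1.5]
 [-1.  -0.8]
 [ 0.2  0.5]
 [-0.1  1.6]
 [-0.2 -0.3]
 [-0.1  3.1]
 [-0.3  0.5]
 [-0.3  2.2]
 [ 0.8 -1.9]
 [-2.4 -0.4]
 [ 3.5  1.5]
 [ 0.5  0.9]]
('side',) [ 0.5488 -0.0898  1.8139] rms 0.88
('side',) [ 0.5544 -0.0893  1.8114 -0.0085] rms 0.75
('scene',) [ 0.5491 -0.0898  1.8031] rms 1.3
('scene',) [ 0.5522 -0.0775  1.8118 -0.0119] rms 1.35
('wrist',) [ 0.5495 -0.0937  1.8198] rms 3.13
('wrist',) [ 0.5486 -0.0883  1.8199 -0.0083] rms 1.49
('side', 'scene') [ 0.549  -0.0898  1.8097] rms 1.09
('side', 'scene') [ 0.5496 -0.0896  1.8085 -0.0021] rms 1.07
```

```bash
python3 - <<'E'
import cv2
a=cv2.imread('pics/side4.png')[140:225,230:330]; cv2.imwrite('pics/side4c.png',cv2.resize(a,None,fx=7,fy=7,interpolation=2))
a=cv2.imread('pics/scene4.png')[140:230,220:310]; cv2.imwrite('pics/scene4c.png',cv2.resize(a,None,fx=6.6,fy=6.6,interpolation=2))
E
```

```text
(no output)
```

View pics/side4c.png

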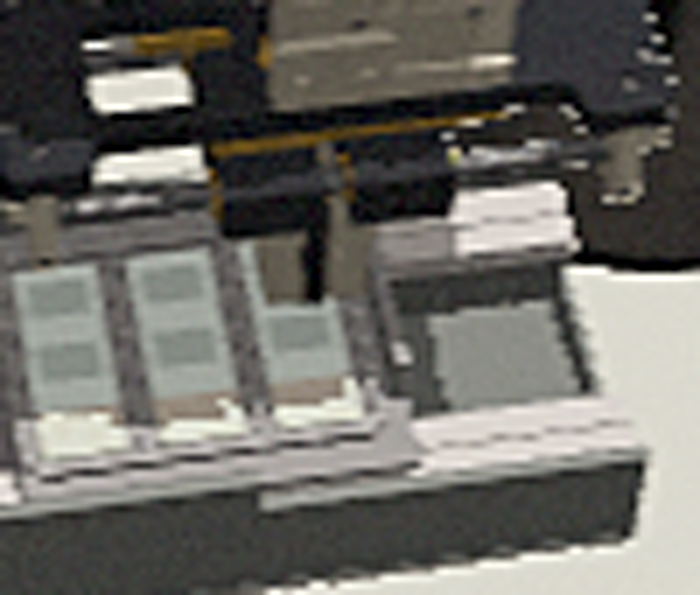

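View pics/scene4c.png

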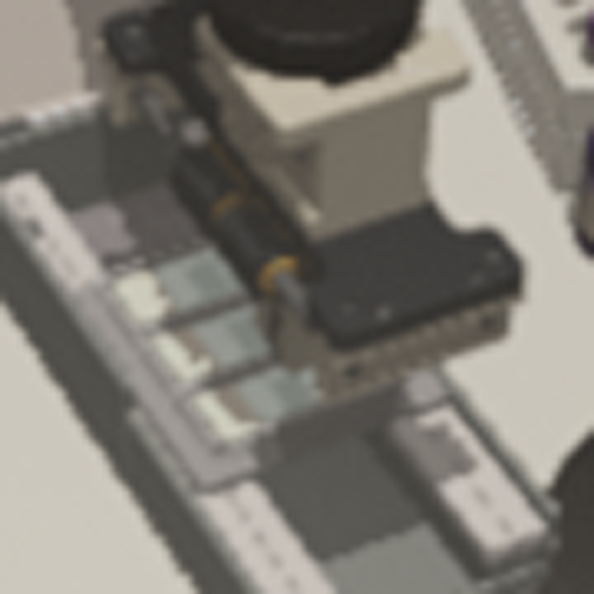

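```bash
python3 - <<'E' | tail -12
from fit import tri,onz
import numpy as np
from h import toch
for nm,a,b in [('tip4',(268.5,199.8),(274.3,182.4)),('tabnear',(200+325/5.4545,140+366/5.4545),(170+557/4.706,140+243/4.706)),('tabfar',(200+437/5.4545,140+312/5.4545),(170+533/4.706,140+140/4.706)),
 ('boardnear',(200+275/5.4545,140+405/5.4545),(170+562/4.706,140+310/4.706)),('wallcornernear x158',(200+83/5.45,140+127/5.45),(170+105/4.706,140+372/4.706)),('apron far top',(200+575/5.45,140+440/5.45),(170+662/4.706,140+110/4.706)),('apron near bottom',(200+336/5.45,140+574/5.45),(170+706/4.706,140+362/4.706))]:
    t,m=tri(a,b); print(nm,np.round(t,3),toch(t),round(m,4))
E
```

```text
[-0.8  0.5]
 [ 0.7 -0.5]]
1.75 [[0.5027798  0.09266734 0.22927761]] [[[167.0, 77.0], [224.0, 62.0]], [[178.0, 207.0], [175.0, 143.0]]]
1.85 [[0.49883818 0.10873958 0.22541678]] [[[159.0, 71.0], [216.0, 56.0]], [[149.0, 215.0], [147.0, 151.0]]]
1.95 [[0.49500807 0.12435718 0.21992315]] [[[151.0, 66.0], [207.0, 52.0]], [[121.0, 225.0], [121.0, 161.0]]]
tip4 [ 0.564 -0.118  0.053] [-0.031  -0.0094  0.0532] 0.0033
tabnear [ 0.531 -0.15   0.066] [-0.0546  0.0301  0.0658] 0.0026
tabfar [ 0.589 -0.135  0.073] [-0.0538 -0.029   0.0727] 0.0003
boardnear [ 0.506 -0.155  0.049] [-0.0527  0.0554  0.0487] 0.0016
wallcornernear x158 [0.451 0.048 0.057] [0.1576 0.0613 0.0568] 0.0013
apron far top [ 0.64 -0.2   0.04] [-0.1283 -0.0642  0.0401] 0.0016
apron near bottom [ 0.518 -0.225  0.002] [-0.124   0.061   0.0022] 0.0034
```

```bash
python3 - <<'E' | tail -6
from fit import proj
import numpy as np
from h import W
for z in (.053,.063,.073,.083):
    P=np.array([W(-.025+.015,0.009,z),W(-.025-.015,.009,z),W(-.025,0,z)])
    print(z,((proj('side',P)-[230,140]+.5)*7).round().tolist(),((proj('scene',P)-[220,140]+.5)*6.6).round().tolist())
E
```

```text
1.85 [[0.49883818 0.10873958 0.22541678]] [[[159.0, 71.0], [216.0, 56.0]], [[149.0, 215.0], [147.0, 151.0]]]
1.95 [[0.49500807 0.12435718 0.21992315]] [[[151.0, 66.0], [207.0, 52.0]], [[121.0, 225.0], [121.0, 161.0]]]
0.053 [[260.0, 358.0], [353.0, 347.0], [302.0, 331.0]] [[261.0, 376.0], [296.0, 424.0], [298.0, 393.0]]
0.063 [[261.0, 339.0], [355.0, 327.0], [303.0, 311.0]] [[261.0, 358.0], [297.0, 407.0], [299.0, 375.0]]
0.073 [[261.0, 319.0], [356.0, 308.0], [304.0, 291.0]] [[262.0, 340.0], [298.0, 389.0], [300.0, 357.0]]
0.083 [[262.0, 299.0], [357.0, 288.0], [304.0, 271.0]] [[262.0, 322.0], [298.0, 371.0], [301.0, 339.0]]
```

```bash
python3 - <<'E'
from h import *
print(move_straight(W(-.1,0,.06),max_speed=.1,until_force=5))
print(move_straight(W(-.1,0,.034),max_speed=.04,until_force=4))
s=read_state(); print(s['time'],toch(s['eef_pos']),s['wrist_force'])
for n,(x0,y0,x1,y1) in {'scene':(220,150,320,240),'side':(200,140,340,240)}.items():
    c=shot(n,n+'6')['pixels'][:,:,::-1]; f=min(800/(x1-x0),600/(y1-y0)); print(f)
    cv2.imwrite(f'pics/{n}6c.png',cv2.resize(c[y0:y1,x0:x1],None,fx=f,fy=f,interpolation=2))
E
```

```text
False
False
16.8333 [-0.1    -0.0001  0.034 ] [-0.36757653  0.34887007  0.17678314]
6.666666666666667
5.714285714285714
```

View pics/scene6c.png

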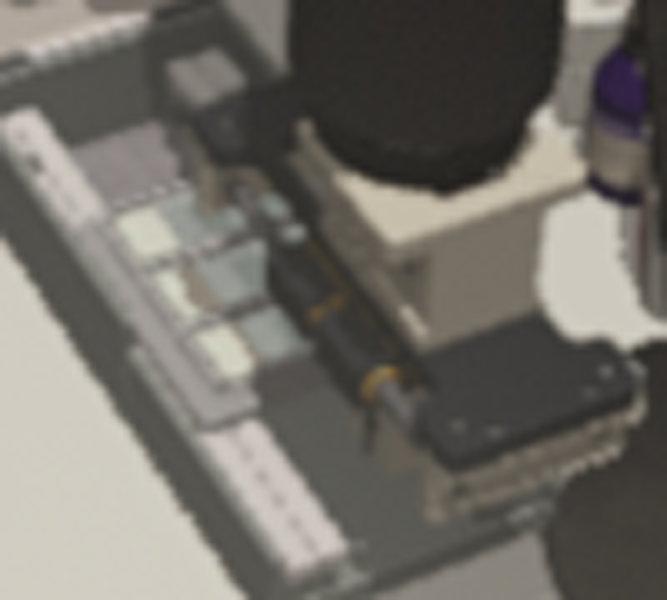

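View pics/side6c.png

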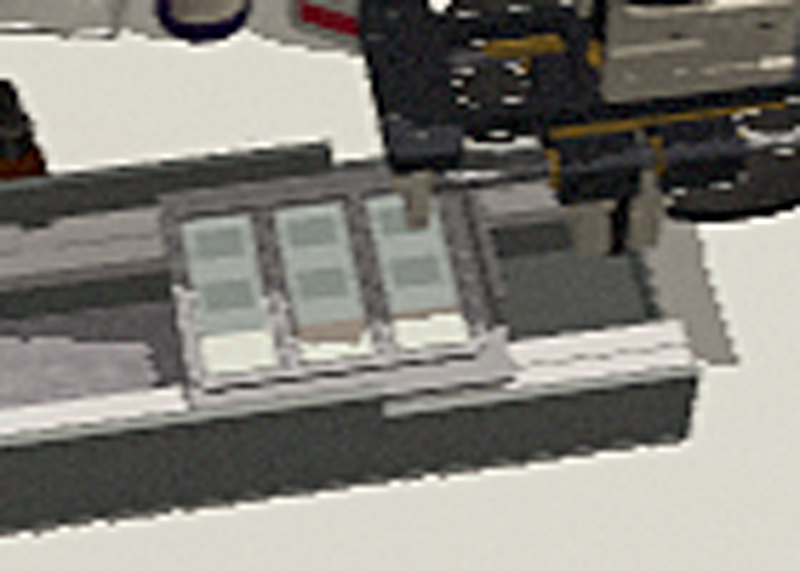

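```bash
python3 - <<'E' | tail -6
from fit import proj,tri
import numpy as np
from h import W,toch
for a,b in (((278.5,220.3),(303.2,183.8)),((285.2,227),(312.9,182.9)),((220+207/6.667,150+207/6.667),(200+417/5.714,140+225/5.714))): t=tri(a,b); print(toch(t[0]),round(t[1],4))
for z in (.034,.044,.054,.064):
    P=np.array([W(-.1+.011,0,z),W(-.1-.011,0,z)])
    print(z,((proj('side',P)-[200,140]+.5)*5.714).round().tolist(),((proj('scene',P)-[220,150]+.5)*6.667).round().tolist())
E
```

```text
[-0.121  -0.0086  0.0366] 0.0012
[-0.0171  0.0373  0.1266] 0.0007
0.034 [[574.0, 280.0], [628.0, 273.0]] [[378.0, 471.0], [406.0, 510.0]]
0.044 [[576.0, 264.0], [631.0, 258.0]] [[379.0, 454.0], [407.0, 492.0]]
0.054 [[578.0, 249.0], [633.0, 242.0]] [[380.0, 436.0], [409.0, 475.0]]
0.064 [[580.0, 233.0], [635.0, 226.0]] [[382.0, 418.0], [411.0, 457.0]]
```

```bash
python3 - <<'E' | tail -6
from fit import proj
import numpy as np
from h import *
P=np.array([W(-.183,.037,.127)]); print(((proj('scene',P)-[220,150]+.5)*6.667).round().tolist())
c=shot('wrist','wrist6')['pixels'][190:310,190:320,::-1]
cv2.imwrite('pics/w6c.png',cv2.resize(c,None,fx=5,fy=5,interpolation=2))
E
```

```text
[-0.8  0.5]
 [ 0.7 -0.5]]
1.75 [[0.5027798  0.09266734 0.22927761]] [[[167.0, 77.0], [224.0, 62.0]], [[178.0, 207.0], [175.0, 143.0]]]
1.85 [[0.49883818 0.10873958 0.22541678]] [[[159.0, 71.0], [216.0, 56.0]], [[149.0, 215.0], [147.0, 151.0]]]
1.95 [[0.49500807 0.12435718 0.21992315]] [[[151.0, 66.0], [207.0, 52.0]], [[121.0, 225.0], [121.0, 161.0]]]
[[431.0, 510.0]]
```

View pics/w6c.png

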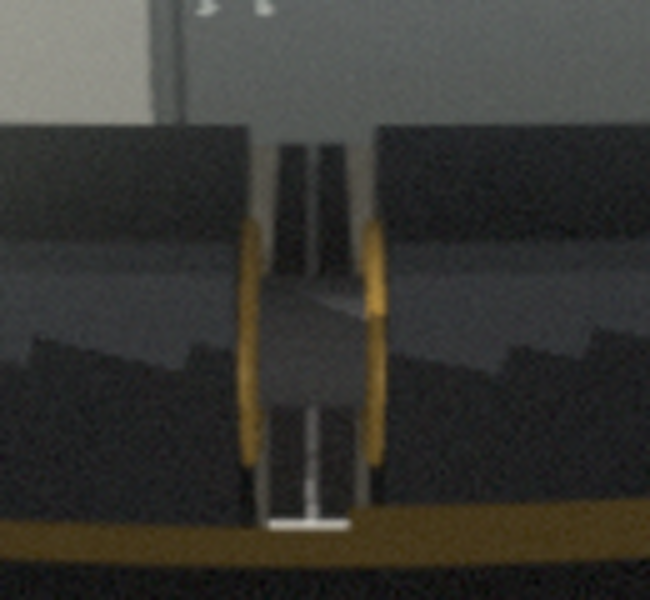

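```bash
cat > push.py <<'E'
from h import *
def ff(s): f=s['wrist_force']; return np.round([C*f[0]+S*f[1],-S*f[0]+C*f[1],f[2]],2)
E
python3 - <<'E'
from push import *
print(move_straight(W(-.1,0,.027),max_speed=.04,until_force=4)); b=ff(read_state()); print(b)
r=move_straight(W(-.045,0,.027),max_speed=.03,until_force=1.8)
s=read_state(); print(r,s['time'],toch(s['eef_pos']),ff(s))
E
```

```text
False
[ 0.4  -0.17  0.74]
True 18.4167 [-0.0664  0.0003  0.0267] [ 0.2  -0.15  0.29]
```

```bash
python3 - <<'E'
from push import *
for x in np.arange(-.062,-.034,.006):
    r=move_straight(W(x,0,.027),max_speed=.025,until_force=10)
    s=read_state(); print(r,round(s['time'],2),toch(s['eef_pos']),ff(s),np.round(s['wrist_torque'],2))
    if r: break
c=shot('side','side7')['pixels'][140:240,200:340,::-1]
cv2.imwrite('pics/side7c.png',cv2.resize(c,None,fx=5.7,fy=5.7,interpolation=2))
E
```

```text
False 18.77 [-0.0619  0.      0.0269] [-0.49  0.33  0.27] [ 0.08 -0.18  0.  ]
False 19.17 [-0.0557  0.      0.027 ] [ 0.86  0.58 -0.  ] [ 0.04 -0.15 -0.05]
False 19.56 [-0.0497  0.      0.027 ] [ 0.3  -0.49  0.06] [ 0.08 -0.16  0.01]
False 19.95 [-0.0437  0.      0.027 ] [ 0.06  0.36 -0.61] [ 0.08 -0.13 -0.01]
False 20.34 [-0.0377  0.      0.027 ] [0.   0.94 0.03] [ 0.04 -0.17 -0.04]
```

View pics/side7c.png

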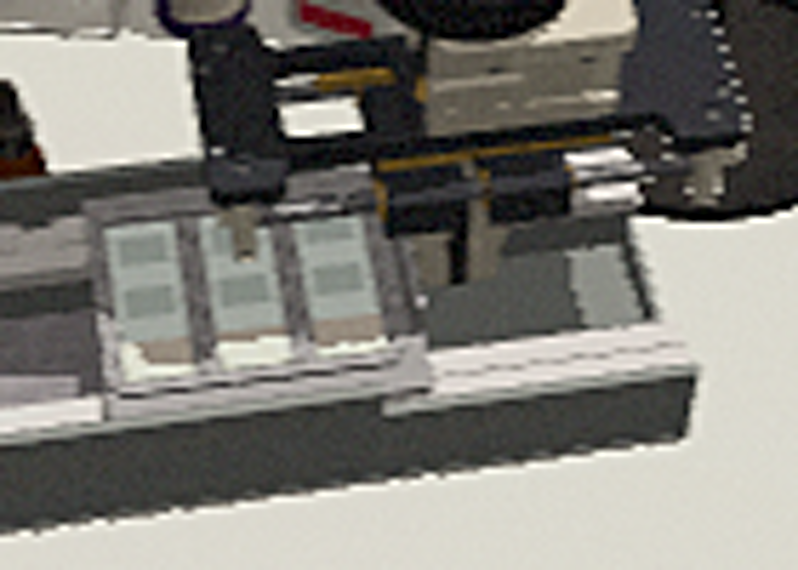

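```bash
python3 - <<'E'
from push import *
r=move_straight(W(-.014,0,.027),max_speed=.02,until_force=10)
s=read_state(); print(r,round(s['time'],2),toch(s['eef_pos']),ff(s))
for x in np.arange(-.011,.005,.003):
    r=move_straight(W(x,0,.027),max_speed=.012,until_force=9)
    s=read_state(); print(r,round(s['time'],2),toch(s['eef_pos']),ff(s))
    if r: break
c=shot('side','side8')['pixels'][140:240,170:310,::-1]
cv2.imwrite('pics/side8c.png',cv2.resize(c,None,fx=5.7,fy=5.7,interpolation=2))
E
```

```text
False 21.74 [-0.0139  0.      0.027 ] [ 0.01 -0.31 -0.58]
False 22.14 [-0.0109  0.      0.027 ] [-1.91 -0.13 -1.16]
False 22.54 [-0.0078  0.      0.027 ] [-1.24 -0.05 -0.35]
False 22.94 [-0.0048  0.      0.027 ] [-0.64  0.8  -0.91]
False 23.34 [-0.0023 -0.0005  0.0272] [-5.56 -1.52 -0.59]
True 23.56 [-0.0023 -0.0008  0.0274] [-4.   -0.61 -0.3 ]
```

View pics/side8c.png

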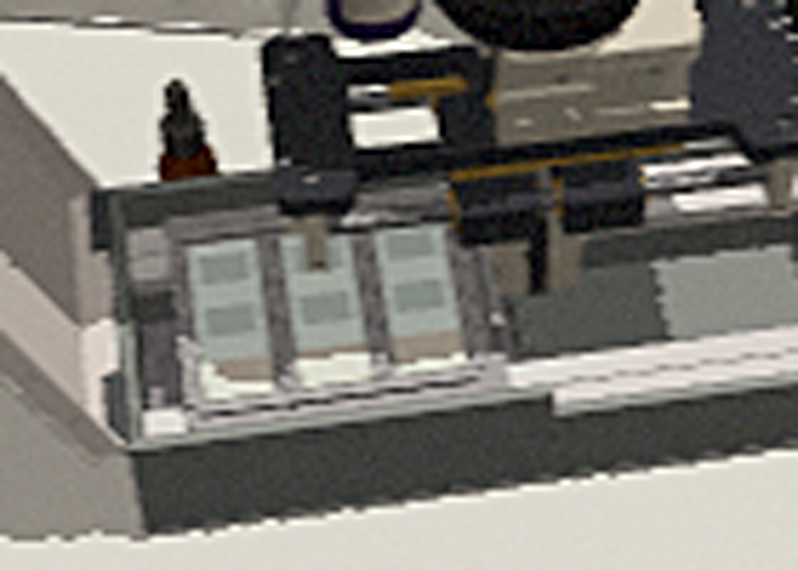

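```bash
python3 - <<'E'
from push import *
move_straight(W(-.03,0,.027),max_speed=.05)
move_straight(W(-.04,0,.32),max_speed=.2)
s=read_state(); print(s['time'],toch(s['eef_pos']),ff(s))
import pickle
d={n:shot(n,n+'9') for n in('scene','side')}
c=d['side']['pixels'][140:240,170:310,::-1]; c2=d['scene']['pixels'][130:220,200:320,::-1]
cv2.imwrite('pics/side9c.png',cv2.resize(c,None,fx=5.7,fy=5.7,interpolation=2))
cv2.imwrite('pics/scene9c.png',cv2.resize(c2,None,fx=6.5,fy=6.5,interpolation=2))
from wov import box, overlay
for z in (.035,.040):
    im=cv2.resize(c,None,fx=5.7,fy=5.7,interpolation=2)
    X=.072
    for a,b in box(X-.062,X+.062,-.056,.056,z+.01,z+.012)+box(X-.062,X-.057,-.032,.032,z+.011,z+.03):
        q=cv2.projectPoints(np.array([W(*a),W(*b)]),d['side']['rvec'],d['side']['tvec'],d['side']['camera_matrix'],None)[0][:,0]
        q=(q-[170,140]+.5)*5.7; cv2.line(im,*[tuple(int(v) for v in k) for k in q],(0,0,255),1)
    cv2.imwrite(f'pics/side9_{int(z*1000)}.png',im)
E
```

```text
25.925 [-0.0397  0.0004  0.3189] [0.62 0.68 0.38]
```

View pics/side9c.png

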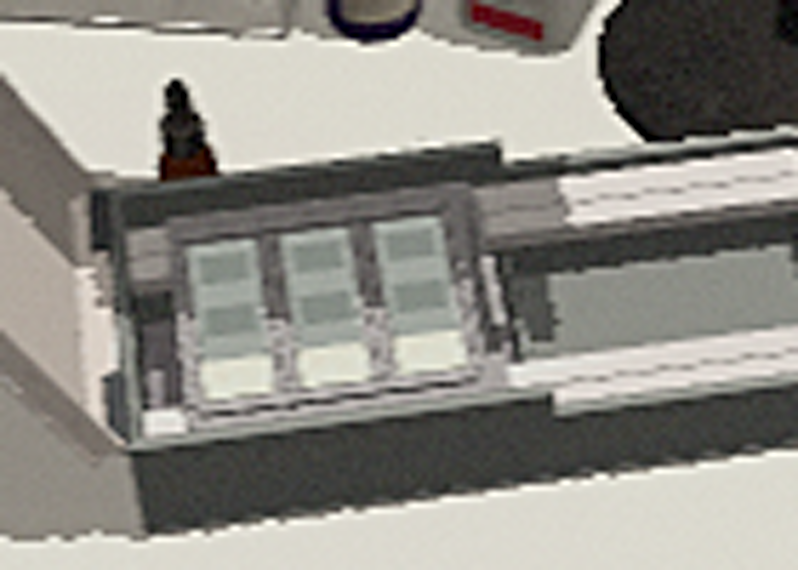

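View pics/scene9c.png

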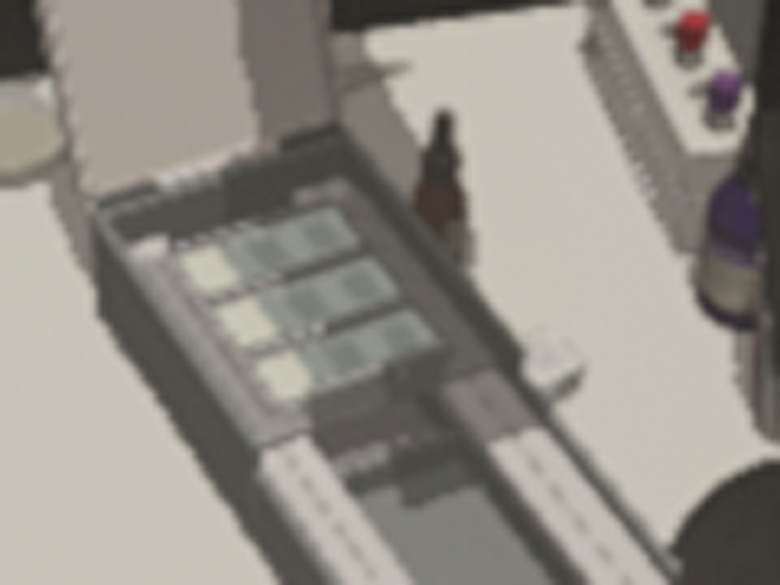

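View pics/side9_35.png

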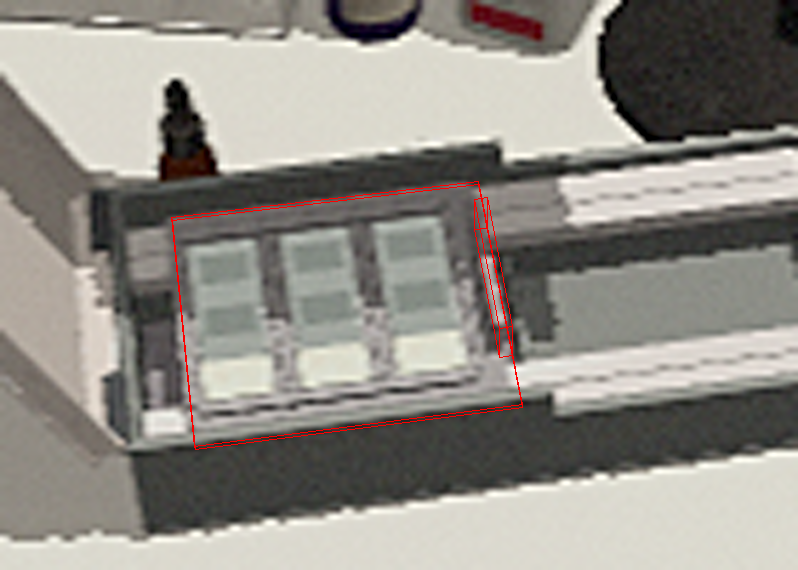

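View pics/side9_40.png

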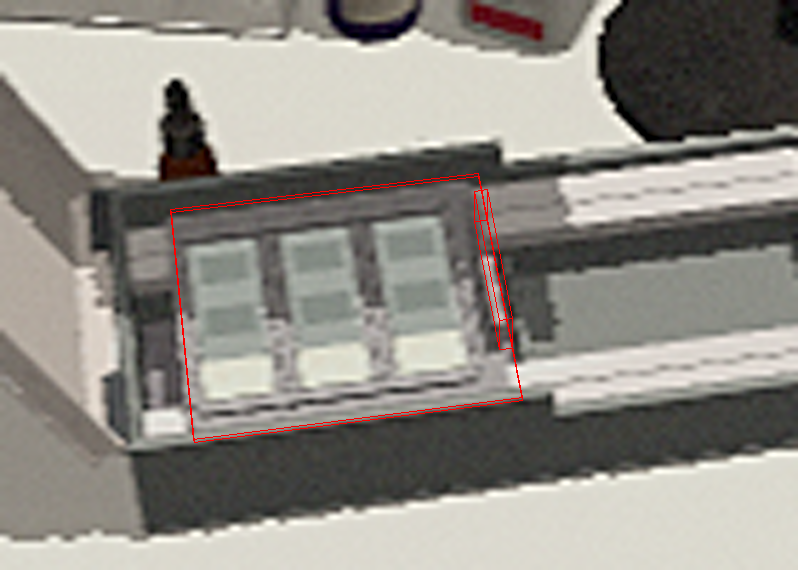

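```bash
python3 - <<'E'
from push import *
reach(W(.10,0,.36),QL)
move_straight(W(.252,0,.34),max_speed=.2)
print(move_straight(W(.252,0,.172),max_speed=.12,until_force=5))
s=read_state(); print(s['time'],toch(s['eef_pos']),ff(s))
for n,(x0,y0,x1,y1) in {'scene':(170,40,320,180),'side':(90,60,260,230)}.items():
    c=shot(n,n+'10')['pixels'][y0:y1,x0:x1,::-1]; cv2.imwrite(f'pics/{n}10c.png',cv2.resize(c,None,fx=3.5,fy=3.5,interpolation=2))
E
```

```text
False
29.675 [ 0.2521 -0.0004  0.1727] [-0.48  0.18 -0.47]
```

View pics/scene10c.png

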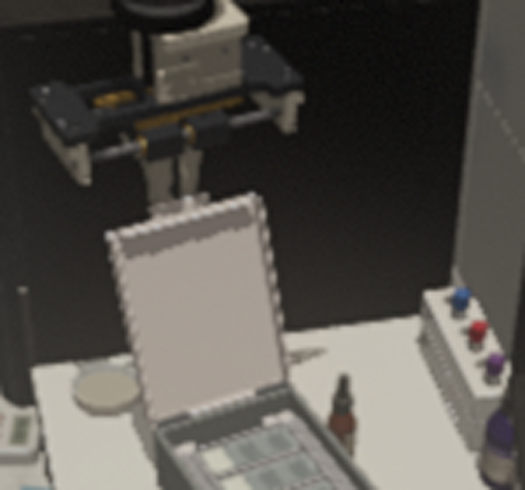

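View pics/side10c.png

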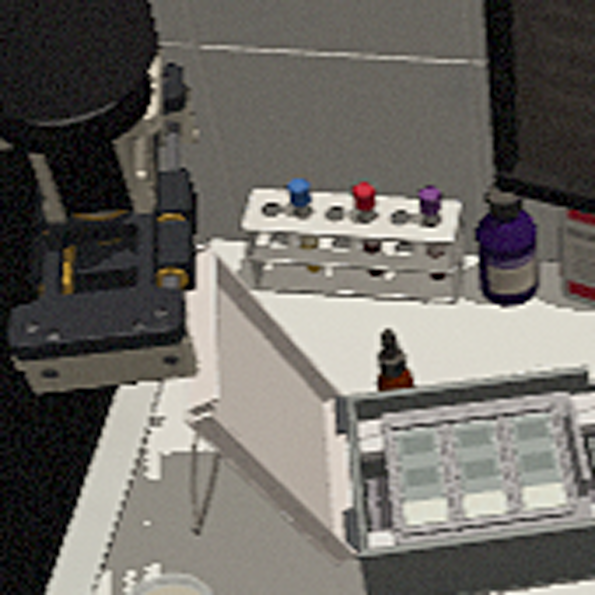

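```bash
python3 - <<'E'
from push import *
r=move_straight(W(.10,0,.175),max_speed=.05,until_force=12)
s=read_state(); print(r,s['time'],toch(s['eef_pos']),ff(s))
c=shot('scene','scene11');c=shot('side','side11')
E
```

```text
False 32.9667 [ 0.1001 -0.      0.175 ] [ 0.13 -0.33 -0.48]
```

View pics/scene11.png

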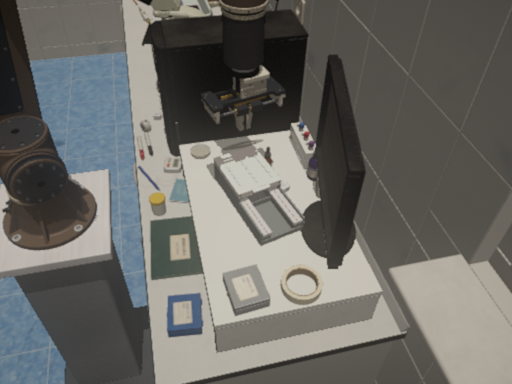

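View pics/side11.png

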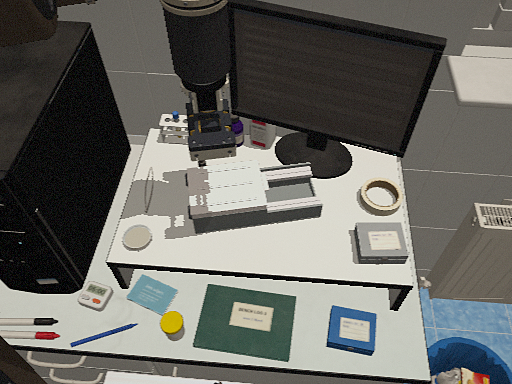

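Both views show the lid down over the chamber (scene ~(245,175), side ~(230,190)). I'll clear the arm, let it settle and check that it's fully shut.

```bash
python3 - <<'E'
from push import *
move_straight(W(.10,0,.33),max_speed=.15)
hold(1)
s=read_state(); print(s['time'],ff(s))
from wov import box
for n,(x0,y0,x1,y1) in {'scene':(195,120,325,250),'side':(160,130,340,250)}.items():
    d=shot(n,n+'12'); f=4.4; im=cv2.resize(d['pixels'][y0:y1,x0:x1,::-1],None,fx=f,fy=f,interpolation=2); raw=im.copy()
    for a,b in box(0,.158,-.064,.064,.062,.065)+box(-.012,0,-.025,.025,.062,.066):
        q=cv2.projectPoints(np.array([W(*a),W(*b)]),d['rvec'],d['tvec'],d['camera_matrix'],None)[0][:,0]
        q=(q-[x0,y0]+.5)*f; cv2.line(im,*[tuple(int(v) for v in k) for k in q],(0,0,255),1)
    cv2.imwrite(f'pics/{n}12c.png',im)
E
```

```text
35.25 [-0.49  0.09  0.73]
```

View pics/scene12c.png

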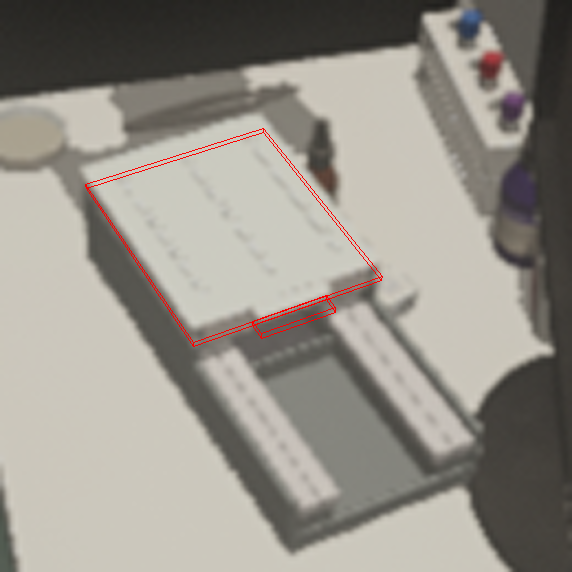

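View pics/side12c.png

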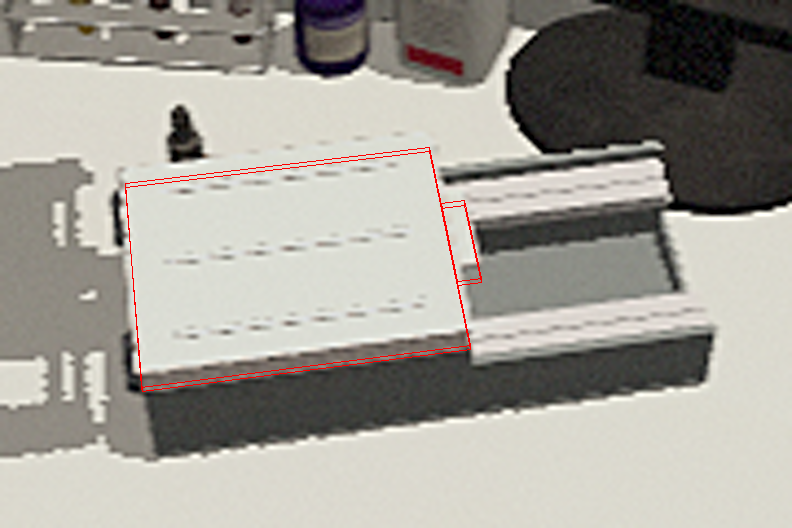

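```bash
python3 -c "
from h import *
sign_off(); print(read_state()['time'])"
```

```text
the job is handed in; nothing more can be done
the job is handed in; nothing more can be done
```

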